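Load the analyser rack in queue order

TASK

The four stoppered blood tubes have come off the sample line and stand queued in their carriers in the aluminium tray. Move them into the analyser rack in the same order, so that the analyser reads them in turn: the tube nearest the tray's black stop plate goes into the cup next to the rack's blue handle, the next tube into the next cup, and so on. Leave each tube upright and fully down in its cup, tip none over, and leave the timer, the red marker and the cover-glass box where they lie.

Things in the scene. Friction and masses are not known exactly. Their poses are not given: they have to be found in the camera images.
- tray: Fixed aluminium channel 198 x 58 x 13 mm with the queue of four tube carriers; a black stop plate, 36 mm high, stands across its +x end. Origin: centre of its underside, on the worktop; x along the row towards the stop plate, z up. Carriers stand on y = 0 at x = +63 (first, at the stop plate), +21, -21, -63 mm (last).
- rack: Fixed analyser rack: white base 188 x 46 mm, four grey cups in a row, blue end plate with handle (52 mm high) at +x. Origin: centre of underside, on the worktop; x along the row to the handle, z up. Cup axes: y = 0, x = +63 (next to handle), +21, -21, -63 mm. Cup: flared mouth 34 mm wide at z = 54 mm, guiding down into a bore 18.4 mm wide from z = 39 mm to the floor at z = 10 mm.
- tube_red: Loose closed blood tube with red stopper, white label, red band; 106 mm tall, 20 g; tube 16 mm wide, round bottom; stopper (grip here from above) 18 mm wide, 84 to 106 mm above the bottom. Origin: its lowest point; z along the axis to the stopper. Starts upright in a carrier, bottom 16 mm above the worktop; neighbours 42 mm away along the row, clear across it.
- carrier_red: Single-tube carrier in which the red stoppered tube stands at the start; it stays in the tray. All four carriers are alike: a round black foot 40 mm diameter with a grey sleeve, 38 mm high, bore 18 mm, bore floor 12 mm above its underside. Fixed. Origin: centre of its underside, 4 mm above the worktop.
- tube_yellow: Loose closed blood tube with yellow stopper, white label, yellow band; 106 mm tall, 20 g; tube 16 mm wide, round bottom; stopper (grip here from above) 18 mm wide, 84 to 106 mm above the bottom. Origin: its lowest point; z along the axis to the stopper. Starts upright in a carrier, bottom 16 mm above the worktop; neighbours 42 mm away along the row, clear across it.
- carrier_yellow: Single-tube carrier in which the yellow stoppered tube stands at the start; it stays in the tray. All four carriers are alike: a round black foot 40 mm diameter with a grey sleeve, 38 mm high, bore 18 mm, bore floor 12 mm above its underside. Fixed. Origin: centre of its underside, 4 mm above the worktop.
- tube_green: Loose closed blood tube with green stopper, white label, green band; 106 mm tall, 20 g; tube 16 mm wide, round bottom; stopper (grip here from above) 18 mm wide, 84 to 106 mm above the bottom. Origin: its lowest point; z along the axis to the stopper. Starts upright in a carrier, bottom 16 mm above the worktop; neighbours 42 mm away along the row, clear across it.
- carrier_green: Single-tube carrier in which the green stoppered tube stands at the start; it stays in the tray. All four carriers are alike: a round black foot 40 mm diameter with a grey sleeve, 38 mm high, bore 18 mm, bore floor 12 mm above its underside. Fixed. Origin: centre of its underside, 4 mm above the worktop.
- tube_lavender: Loose closed blood tube with lavender stopper, white label, lavender band; 106 mm tall, 20 g; tube 16 mm wide, round bottom; stopper (grip here from above) 18 mm wide, 84 to 106 mm above the bottom. Origin: its lowest point; z along the axis to the stopper. Starts upright in a carrier, bottom 16 mm above the worktop; neighbours 42 mm away along the row, clear across it.
- carrier_lavender: Single-tube carrier in which the lavender stoppered tube stands at the start; it stays in the tray. All four carriers are alike: a round black foot 40 mm diameter with a grey sleeve, 38 mm high, bore 18 mm, bore floor 12 mm above its underside. Fixed. Origin: centre of its underside, 4 mm above the worktop.
- timer: Bystander: white bench timer with coloured keys, 58 x 62 x 20 mm, loose on the worktop. Origin: centre of its underside.
- marker_red: Bystander: red marker pen with a black cap, 118 mm long and 12 mm thick, loose on the worktop. Origin: its middle, at its underside; y along it.
- coverslip_box: Bystander: small white box with a blue lid, for cover glasses, 31 x 31 x 20 mm, loose on the worktop. Origin: centre of its underside.
Not all that is in view belongs to the job. What is shaped like the carrier_yellow but purple is not meant.

How it is judged:
At the end, for the whole second after the job is handed in: Each tube is in the rack cup of the same rank as its carrier in the tray (stop plate = blue handle end), within 10 mm of the cup axis along and across the row, its bottom less than 16 mm above the worktop (fully down is 10 mm), within 0.2 rad of upright, and at rest (((x of carrier_red in the frame of tray between 0.043 and 0.083 m and x of tube_red in the frame of rack between 0.053 and 0.073 m) or (x of carrier_red in the frame of tray between 0.001 and 0.041 m and x of tube_red in the frame of rack between 0.011 and 0.031 m) or (x of carrier_red in the frame of tray between -0.041 and -0.001 m and x of tube_red in the frame of rack between -0.031 and -0.011 m) or (x of carrier_red in the frame of tray between -0.083 and -0.043 m and x of tube_red in the frame of rack between -0.073 and -0.053 m)) and y of tube_red in the frame of rack between -0.01 and 0.01 m and z of each of tube_red, tube_yellow, tube_green, tube_lavender in the frame of rack below 0.016 m and angle between each of tube_red, tube_yellow, tube_green, tube_lavender's own z axis and vertical below 0.2 rad and linear speed of each of tube_red, tube_yellow, tube_green, tube_lavender below 0.02 m/s and angular speed of each of tube_red, tube_yellow, tube_green, tube_lavender below 0.3 rad/s and ((x of carrier_yellow in the frame of tray between 0.043 and 0.083 m and x of tube_yellow in the frame of rack between 0.053 and 0.073 m) or (x of carrier_yellow in the frame of tray between 0.001 and 0.041 m and x of tube_yellow in the frame of rack between 0.011 and 0.031 m) or (x of carrier_yellow in the frame of tray between -0.041 and -0.001 m and x of tube_yellow in the frame of rack between -0.031 and -0.011 m) or (x of carrier_yellow in the frame of tray between -0.083 and -0.043 m and x of tube_yellow in the frame of rack between -0.073 and -0.053 m)) and y of tube_yellow in the frame of rack between -0.01 and 0.01 m and ((x of carrier_green in the frame of tray between 0.043 and 0.083 m and x of tube_green in the frame of rack between 0.053 and 0.073 m) or (x of carrier_green in the frame of tray between 0.001 and 0.041 m and x of tube_green in the frame of rack between 0.011 and 0.031 m) or (x of carrier_green in the frame of tray between -0.041 and -0.001 m and x of tube_green in the frame of rack between -0.031 and -0.011 m) or (x of carrier_green in the frame of tray between -0.083 and -0.043 m and x of tube_green in the frame of rack between -0.073 and -0.053 m)) and y of tube_green in the frame of rack between -0.01 and 0.01 m and ((x of carrier_lavender in the frame of tray between 0.043 and 0.083 m and x of tube_lavender in the frame of rack between 0.053 and 0.073 m) or (x of carrier_lavender in the frame of tray between 0.001 and 0.041 m and x of tube_lavender in the frame of rack between 0.011 and 0.031 m) or (x of carrier_lavender in the frame of tray between -0.041 and -0.001 m and x of tube_lavender in the frame of rack between -0.031 and -0.011 m) or (x of carrier_lavender in the frame of tray between -0.083 and -0.043 m and x of tube_lavender in the frame of rack between -0.073 and -0.053 m)) and y of tube_lavender in the frame of rack between -0.01 and 0.01 m); the robot touches nothing.
It fails at once if a tube is tipped over (more than 0.9 rad) (angle between any of tube_red, tube_yellow, tube_green, tube_lavender's own z axis and vertical above 0.9 rad).
It fails at once if the timer, the red marker or the cover-glass box is displaced by more than 20 mm (distance of any of timer, marker_red, coverslip_box from where it was at the start of the episode above 0.02 m).
It also fails if it takes over 115 s, if anything falls off the work surface, if the arm or the gripper's body presses on something with over 40 N, if the wrist force passes 120 N, or if a joint passes its speed limit or range.

ROBOT

A 7-joint arm with a two-finger parallel gripper is mounted at the origin on a cart in front of the work surface, level with it; the furniture and walls round the work are solid. World frame = base frame: x ahead of the robot, y to its left, z up, the work surface at z = 0. Lengths are in m, angles in rad, forces in N, time in s.
With the tool pointing down it reaches from about 0.425 to 0.825 m from the base axis. Payload 3.6 kg.
Tool frame: the origin (TCP) lies midway between the tips of the shut fingers; the grasp point (between the pads) lies 19 mm behind it; y points along the fingers, x is the direction in which the jaws open and shut, and the axes are right-handed (so a half turn about y gives the same grasp; the last joint's range is limited). The gripper opens to 85 mm and grips with 20 to 120 N. Pads are 22 mm wide; open, the fingers measure 114 mm over their backs; the gripper's body (76 mm by 85 mm) begins 54 mm behind the grasp point. The pads swing forward as they close: fully open they stand 13 mm farther back than shut.
Start: joints at [1.161, 0.615, -0.013, 1.423, 0.008, 1.103, -0.04], TCP at [0.243, -0.603, 0.231] pointing down, gripper open.
Joint ranges: [-3.12, 3.12], [-0.3, 2.06], [-1.34, 1.32], [0.26, 2.42], [-1.36, 4.5], [0.01, 1.98], [-2.84, 2.84]. Speed limits (rad/s): [2.79, 2.79, 3.14, 3.14, 3.14, 3.14, 3.14].

INTERFACE

Orientations are given as a unit quaternion [w, x, y, z].
In Python, from cell import robot gives the robot as it stands. Calls block until the motion is done:
- robot.goto(position, orientation): joint-space move of the TCP to a pose.
- robot.movel(position, rotation=None, velocity=0.15): straight line of the TCP; rotation=None keeps the orientation; velocity is the mean speed in m/s.
- robot.set_joints(angles): joint-space move.
- robot.move_gripper(opening, strength=None): finger opening in m; strength is the grip in N (None keeps the last); returns when the fingers have stopped.
- robot.hold(seconds).
- robot.ik(position, orientation): joint angles nearest the present ones, or None.
- robot.observe(): the state.
- robot.read_camera(name): name is "scene" or "top" or "wrist"; returns a dict with "image" (420x560x3 uint8, blue, green, red), "mtx" (3x3 intrinsics, pixels), "rvec" (rotation vector, rad) and "tvec" (3), from world to camera coordinates, as OpenCV has them; the wrist camera has in their place "hand_eye" (4x4, takes a point from camera to tool coordinates, whose origin is the TCP and whose axes are the tool frame's). Camera axes: x right, y down, z forward; pixel columns grow to the right and rows downward; lengths in m; the calibration is good to about 2 mm. A picture is of the moment at which its call begins: read the wrist's pose just before it. There is no depth.
A pose or a line that the arm cannot do raises robot.Unreachable and nothing moves.
- robot.hand_in(): hands the job in, once; it reports no verdict.
The state is a dict: "clock": time; "joint_positions": joint angles; "joint_vel": joint speeds; "joint_torque": joint torques, N m; "eef_pos": TCP position; "orientation": TCP orientation; "contact_force": force on the tool from outside, world axes, zero at the start; "ft_torque": the same for the moment, N m; "width": finger opening in m.
Only numpy, scipy, OpenCV 4.12 (cv2) and the standard library are available. Lean on these libraries where they do the work, as an engineer would, in place of code of your own. Each camera call takes 0.05 s, during which the arm holds its last target.

## Working session

There is one attempt and no reset: what is moved stays moved. The work goes in short steps, each a Python script; the robot and the scene stay as the last script left them, time stands still between calls to the robot, and variables do not carry over. Pictures are saved under pics/ and viewed, and the job is handed in when it is done.

```bash
ls; mkdir -p pics
python3 - <<'E'
from cell import robot
import cv2
o=robot.observe();print(o)
for n in ["scene","top","wrist"]:
    c=robot.read_camera(n);cv2.imwrite(f"pics/a_{n}.png",c["image"])
    print(n,{k:v for k,v in c.items() if k!="image"})
E
```

```text
pics
{'clock': 0.0, 'joint_positions': array([ 1.16048632,  0.6159187 , -0.0126256 ,  1.42493577,  0.00809509,
        1.10339172, -0.04042415]), 'joint_vel': array([ 1.39239157e-03,  2.60365683e-05, -5.29326777e-04,  1.13881640e-04,
       -4.24582804e-04,  1.37058439e-03,  1.14193380e-04]), 'joint_torque': array([-5.95704096e-04, -4.69204617e+01,  2.58932523e-01, -1.71032131e+01,
        9.98731965e-03,  9.55768512e-03,  1.78587438e-06]), 'eef_pos': array([ 0.24311853, -0.60198062,  0.23012624]), 'orientation': array([ 0.58670129, -0.58568863,  0.39621104, -0.39467358]), 'contact_force': array([-0.97448452,  0.36883588,  0.13150738]), 'ft_torque': array([ 0.01556713, -0.01653979, -0.01827488]), 'width': 0.08558424542135236}
scene {'mtx': array([[379.37068577,   0.        , 285.2907728 ],
       [  0.        , 379.37068577, 205.85283034],
       [  0.        ,   0.        ,   1.        ]]), 'rvec': array([ 0.8426605 , -2.27418333,  1.35701622]), 'tvec': array([0.57207869, 0.11178622, 0.71275281])}
top {'mtx': array([[429.8918221 ,   0.        , 278.48584512],
       [  0.        , 429.8918221 , 208.17682664],
       [  0.        ,   0.        ,   1.        ]]), 'rvec': array([ 2.15064633, -2.04926441,  0.22734263]), 'tvec': array([0.21625135, 0.52425182, 0.88112758])}
wrist {'mtx': array([[298.16201896,   0.        , 281.92431569],
       [  0.        , 298.16201896, 207.14286918],
       [  0.        ,   0.        ,   1.        ]]), 'hand_eye': array([[ 9.99999879e-01,  4.90600817e-04,  2.73107886e-05,
        -7.43622769e-04],
       [ 1.04821732e-04, -2.67302332e-01,  9.63612709e-01,
        -1.41966826e-01],
       [ 4.80049419e-04, -9.63612590e-01, -2.67302351e-01,
         6.81921943e-02],
       [ 0.00000000e+00,  0.00000000e+00,  0.00000000e+00,
         1.00000000e+00]])}
```

View pics/a_scene.png

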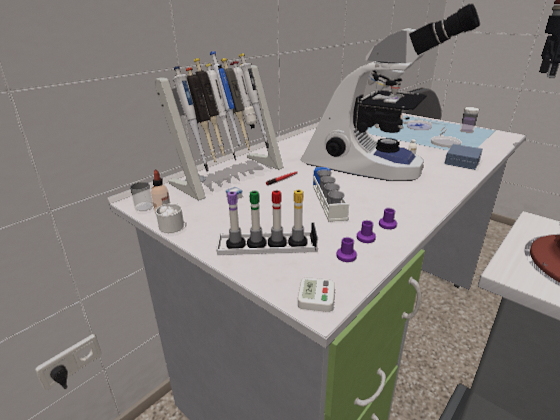

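View pics/a_top.png

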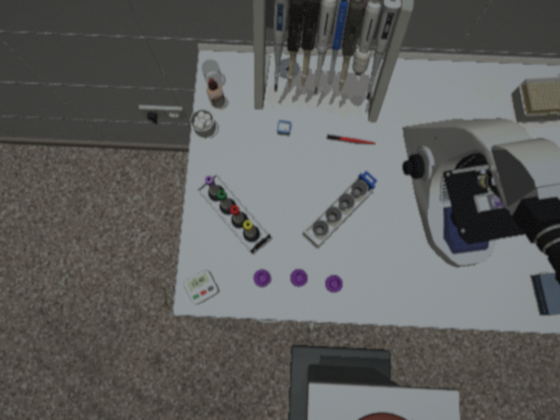

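View pics/a_wrist.png

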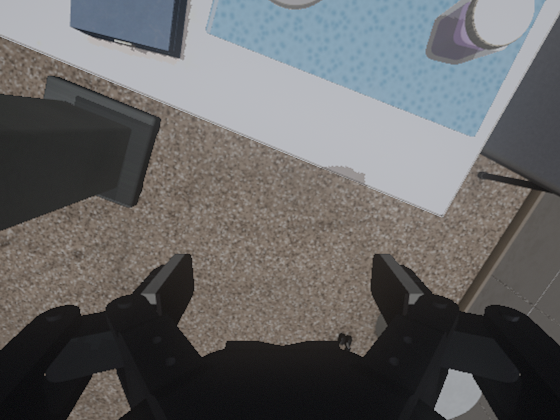

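```bash
cat > h.py <<'E'
import numpy as np, cv2
from cell import robot
def ray(c,px):
    R=cv2.Rodrigues(c["rvec"])[0]; C=-R.T@c["tvec"]
    n=cv2.undistortPoints(np.array([[px]],float),c["mtx"],None)[0,0]
    return C,R.T@np.array([n[0],n[1],1])
def onz(c,px,z):
    C,d=ray(c,px); return C+d*(z-C[2])/d[2]
def proj(c,P):
    return cv2.projectPoints(np.array(P,float).reshape(-1,3),c["rvec"],c["tvec"],c["mtx"],None)[0][:,0]
E
python3 - <<'E'
from h import *
t=robot.read_camera("top");s=robot.read_camera("scene")
for c in (t,s):
    print("cam",ray(c,(280,210)))
for n,p in dict(lav=(209,180),gr=(222,195),red=(235,210),yel=(248,225)).items(): print(n,onz(t,p,.122))
for p in [(359,188),(347,202),(334,215),(320,228)]: print("cup",onz(t,p,.054))
for p in [(284,128),(350,140),(201,287),(262,278),(299,277),(334,284)]: print(onz(t,p,.01))
I=t["image"]
cv2.imwrite("pics/b1.png",cv2.resize(I[160:265,180:310],None,fx=6,fy=5.7,interpolation=3)[:600])
cv2.imwrite("pics/b2.png",cv2.resize(I[160:260,290:390],None,fx=6,fy=6,interpolation=3))
I=s["image"]
cv2.imwrite("pics/b3.png",cv2.resize(I[160:280,190:350],None,fx=5,fy=5,interpolation=3))
E
```

```text
cam (array([0.30589903, 0.22970526, 0.97552637]), array([ 0.21659444,  0.00861314, -0.97623924]))
cam (array([0.05643386, 0.80785058, 0.43815456]), array([ 0.58386075, -0.6526141 , -0.48323437]))
lav [0.55166085 0.38684919 0.122     ]
gr [0.52102084 0.35752427 0.122     ]
red [0.49086791 0.32866552 0.122     ]
yel [0.46119054 0.30026191 0.122     ]
cup [0.56877779 0.06498021 0.054     ]
cup [0.53549859 0.09116715 0.054     ]
cup [0.50483605 0.11920196 0.054     ]
cup [0.4744813  0.14903162 0.054     ]
[0.72230773 0.23824285 0.01      ]
[0.69918265 0.07942161 0.01      ]
[0.33746994 0.40443138 0.01      ]
[0.36364538 0.27078664 0.01      ]
[0.36981361 0.1887844  0.01      ]
[0.35823444 0.11081202 0.01      ]
```

```bash
sleep 0
```

```text
(no output)
```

View pics/b1.png

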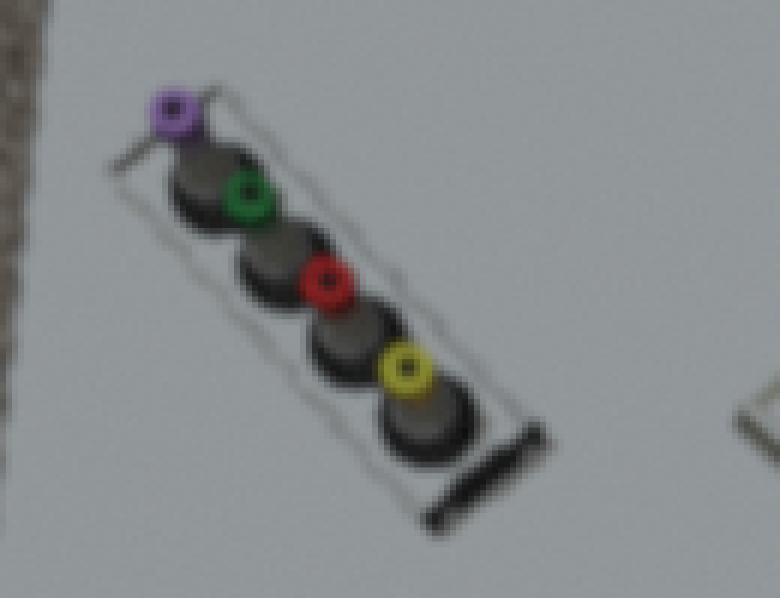

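View pics/b2.png

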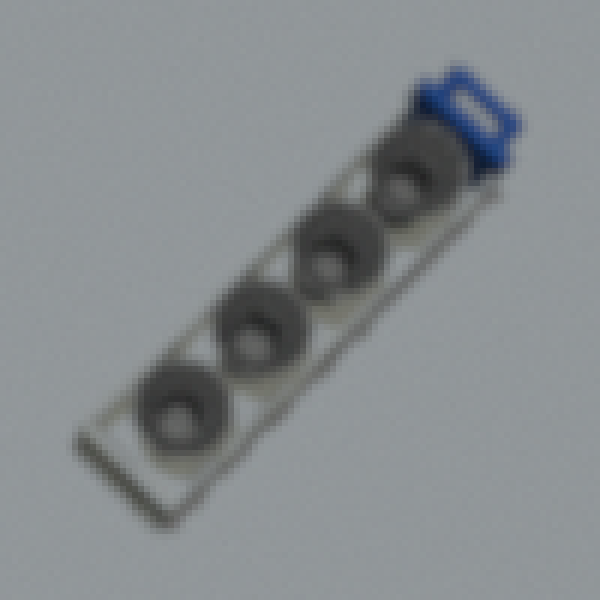

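View pics/b3.png

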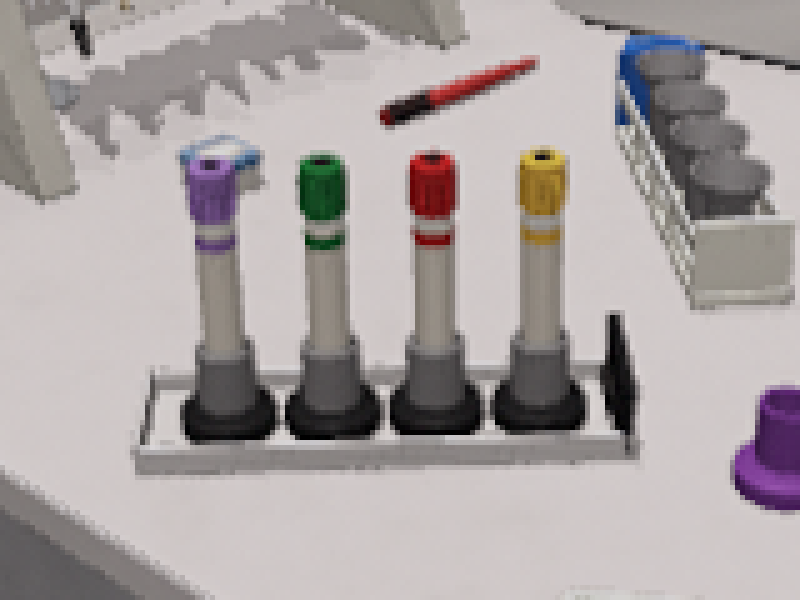

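Run:
```python
from h import *
t=robot.read_camera("top");s=robot.read_camera("scene")
cv2.imwrite("pics/c1.png",cv2.resize(t["image"][80:310,380:560],None,fx=2.6,fy=2.6,interpolation=3))
cv2.imwrite("pics/c2.png",cv2.resize(s["image"][0:200,290:560],None,fx=2.9,fy=2.9,interpolation=3))
for p in [(468,278),(405,130),(485,275),(540,290)]: print(onz(t,p,0.02))
for p in [(421,175),(305,160)]: print(onz(s,p,0.0))
def tri(p,q):
    A,a=ray(t,p);B,b=ray(s,q); a/=np.linalg.norm(a);b/=np.linalg.norm(b)
    M=np.c_[a,-b];k=np.linalg.lstsq(M,B-A,rcond=None)[0];return (A+k[0]*a+B+k[1]*b)/2,np.linalg.norm(A+k[0]*a-B-k[1]*b)
print(tri((553,255),(475,18)))
hsv=[cv2.cvtColor(c["image"],cv2.COLOR_BGR2HSV) for c in (t,s)]
print(onz(t,(560,320),0),onz(t,(178,315),0),onz(t,(200,45),0))
```

```text
[ 0.38491917 -0.18162826  0.02      ]
[ 0.72662965 -0.04919894  0.02      ]
[ 0.3932747  -0.21927142  0.02      ]
[ 0.36651562 -0.33721778  0.02      ]
[ 0.41576208 -0.20098042  0.        ]
[ 0.74147922 -0.07847856  0.        ]
(array([ 0.36509995, -0.13770913,  0.40504709]), np.float64(0.04985657898983617))
[ 0.30483602 -0.38734395  0.        ] [0.27479251 0.45152083 0.        ] [0.94244357 0.46230225 0.        ]
```

View pics/c1.png

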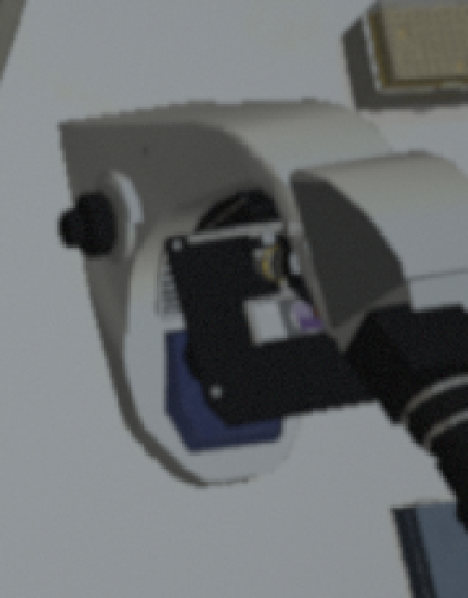

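View pics/c2.png

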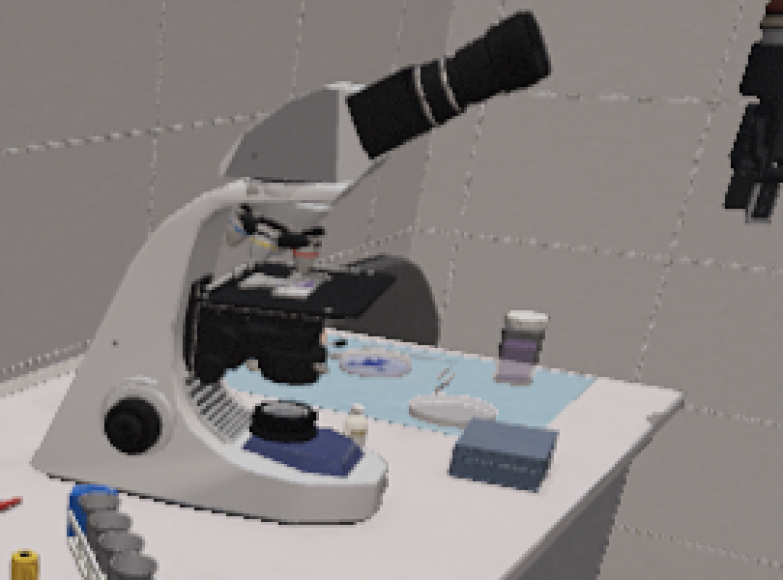

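```bash
cat > fk.py <<'E'
from h import *
from scipy.optimize import least_squares
from scipy.spatial.transform import Rotation as Ro
E
python3 - <<'E'
from fk import *
o=robot.observe(); q0=o["joint_positions"]; ori=np.array([0,1,0,0.])
print("tool axes",Ro.from_quat(o["orientation"],scalar_first=True).as_matrix().round(2))
D=[]
d=np.array([.243,-.603]);d/=np.linalg.norm(d)
R0=Ro.from_quat(o["orientation"],scalar_first=True)
ax=np.array([-d[1],d[0],0])
for r in (.43,.5,.6,.7):
  for z in (.1,.25,.4):
    for th in (-.3,0,.3):
      R=Ro.from_rotvec(ax*th)*R0
      q=robot.ik([r*d[0],r*d[1],z],R.as_quat(scalar_first=True))
      if q is not None: D.append(np.r_[r,z,th,q])
D=np.array(D)
print(np.round(D,3)[:40])
np.save("D.npy",D)
t=robot.read_camera("top");s=robot.read_camera("scene")
C,dd=ray(s,(475,18))
for k in (.5,.7,.9,1.0,1.1,1.2,1.3): print(k,C+k*dd)
E
```

```text
tool axes [[ 0.37 -0.    0.93]
 [-0.93  0.    0.37]
 [-0.   -1.    0.  ]]
[[ 4.300e-01  1.000e-01 -3.000e-01  1.867e+00  7.090e-01 -1.149e+00
   2.400e+00  1.535e+00  7.090e-01 -1.646e+00]
 [ 4.300e-01  1.000e-01  0.000e+00  1.152e+00  4.990e-01 -2.100e-02
   2.179e+00  2.200e-02  4.650e-01 -7.300e-02]
 [ 4.300e-01  1.000e-01  3.000e-01  1.164e+00  6.160e-01 -2.700e-02
   1.951e+00  2.000e-03  8.750e-01 -4.900e-02]
 [ 4.300e-01  2.500e-01 -3.000e-01  1.138e+00  1.310e-01 -1.600e-02
   2.209e+00  4.400e-02  5.040e-01 -1.010e-01]
 [ 4.300e-01  2.500e-01  0.000e+00  1.156e+00  2.550e-01 -2.400e-02
   1.989e+00  8.000e-03  8.980e-01 -5.900e-02]
 [ 4.300e-01  2.500e-01  3.000e-01  1.162e+00  4.090e-01 -2.300e-02
   1.788e+00 -6.000e-03  1.245e+00 -4.500e-02]
 [ 4.300e-01  4.000e-01 -3.000e-01  1.149e+00 -2.800e-02 -2.500e-02
   1.908e+00  2.200e-02  9.630e-01 -7.300e-02]
 [ 4.300e-01  4.000e-01  0.000e+00  1.153e+00  1.280e-01 -1.900e-02
   1.702e+00  2.000e-03  1.312e+00 -5.300e-02]
 [ 4.300e-01  4.000e-01  3.000e-01  1.157e+00  2.930e-01 -1.600e-02
   1.522e+00 -9.000e-03  1.627e+00 -4.
[... 2590 characters left out ...]
0e-01 -9.000e-03
   1.225e+00  6.000e-03  1.230e+00 -3.500e-02]
 [ 7.000e-01  2.500e-01  3.000e-01  1.161e+00  8.790e-01 -2.000e-03
   8.660e-01 -7.000e-03  1.697e+00 -2.800e-02]
 [ 7.000e-01  4.000e-01 -3.000e-01  1.156e+00  4.550e-01 -7.000e-03
   1.271e+00  1.600e-02  1.116e+00 -4.200e-02]
 [ 7.000e-01  4.000e-01  0.000e+00  1.157e+00  6.380e-01 -2.000e-03
   9.100e-01  1.000e-03  1.594e+00 -3.100e-02]]
0.5 [0.23146161 0.22236687 0.41845453]
0.7 [ 0.30147272 -0.01182661  0.41057451]
0.9 [ 0.37148382 -0.24602009  0.4026945 ]
1.0 [ 0.40648937 -0.36311683  0.39875449]
1.1 [ 0.44149492 -0.48021357  0.39481448]
1.2 [ 0.47650047 -0.59731031  0.39087448]
1.3 [ 0.51150602 -0.71440705  0.38693447]
```

```bash
cat >> h.py <<'E'
def rng(lo,hi,hsv): return cv2.inRange(hsv,np.array(lo),np.array(hi))
def tri(c1,p,c2,q):
    A,a=ray(c1,p);B,b=ray(c2,q);a/=np.linalg.norm(a);b/=np.linalg.norm(b)
    k=np.linalg.lstsq(np.c_[a,-b],B-A,rcond=None)[0];return (A+k[0]*a+B+k[1]*b)/2,np.linalg.norm(A+k[0]*a-B-k[1]*b)
def quat(jaw_az):
    "tool y down, jaw axis x at azimuth"
    from scipy.spatial.transform import Rotation as Ro
    x=np.array([np.cos(jaw_az),np.sin(jaw_az),0]);y=np.array([0,0,-1.]);z=np.cross(x,y)
    return Ro.from_matrix(np.c_[x,y,z]).as_quat(scalar_first=True)
E
python3 - <<'E'
from h import *
t=robot.read_camera("top");h=cv2.cvtColor(t["image"],cv2.COLOR_BGR2HSV)
rois=dict(yel=((238,216,259,236),(20,90,60),(35,255,255)),red=((225,200,246,221),(0,120,60),(8,255,255)),gr=((212,185,232,206),(55,90,30),(85,255,255)),lav=((198,170,220,191),(125,60,60),(160,255,255)))
P=[]
for n,((a,b,c,d),lo,hi) in rois.items():
    m=rng(lo,hi,h[b:d,a:c])
    cs=max(cv2.findContours(m,0,2)[0],key=cv2.contourArea); 
    (x,y),r=cv2.minEnclosingCircle(cs)
    print(n,cv2.contourArea(cs),x+a,y+b,r,onz(t,(x+a,y+b),.118)); P.append(onz(t,(x+a,y+b),.120)[:2])
P=np.array(P);print(np.diff(P,axis=0),np.linalg.norm(np.diff(P,axis=0),axis=1))
for r,z,az in [(.5,.55,-1.188),(.5,.55,.2),(.5,.5,.2),(.55,.4,.2)]:
    print(r,z,robot.ik([r*np.cos(az),r*np.sin(az),z],quat(az)))
E
```

```text
yel 70.0 248.0 225.0 5.831051826477051 [0.46191831 0.30059257 0.118     ]
red 46.5 234.5 209.5 4.94984769821167 [0.49273026 0.33022448 0.118     ]
gr 59.5 221.39361667633057 194.03191471099854 5.221435070037842 [0.52402386 0.35953148 0.118     ]
lav 48.0 209.0 180.0 4.472236156463623 [0.5528126  0.38758563 0.118     ]
[[0.03074009 0.02956279]
 [0.03122062 0.02923865]
 [0.02872159 0.02798873]] [0.0426487  0.04277412 0.0401036 ]
0.5 0.55 [ 1.14915893  0.24474252 -0.00717594  1.1463628   0.00176722  1.75049311
 -0.04548732]
0.5 0.55 [ 0.33168543  0.33933927 -0.93854273  1.12870599  0.27924357  1.79838991
 -0.31402428]
0.5 0.5 [ 0.30364076  0.3072496  -0.81744342  1.28002983  0.22306745  1.64591789
 -0.27281964]
0.55 0.4 [ 0.17172044  0.39504428 -0.64189784  1.4019079   0.23516846  1.42151976
 -0.26783108]
```

Run:
```python
from h import *
az=-1.188
robot.movel([.5*np.cos(az),.5*np.sin(az),.56],velocity=.3)
q=robot.observe()["joint_positions"];print(robot.observe()["clock"],q)
q=np.array(q);q[0]=-.45;q[2]=q[4]=0;q[6]=0
robot.set_joints(q)
o=robot.observe();print(o["clock"],o["eef_pos"],o["orientation"],o["contact_force"])
c=robot.read_camera("wrist");cv2.imwrite("pics/d1.png",c["image"])
```

```text
1.8583 [ 1.14922616  0.24954133 -0.00733586  1.11605804  0.00183598  1.77871895
 -0.04452851]
4.3917 [0.45969629 0.19645804 0.55872696] [-0.68906519  0.68988441  0.15603064 -0.15780718] [-0.05680286 -0.56197162  0.05650112]
```

View pics/d1.png

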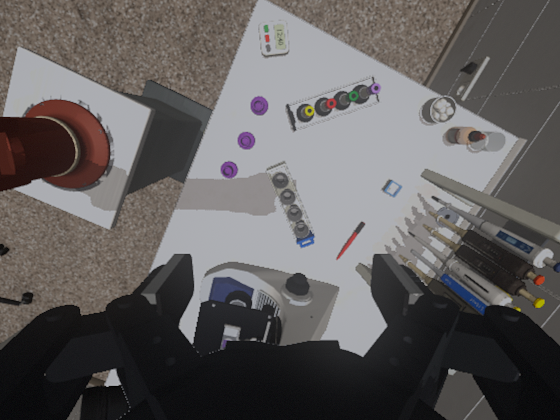

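```bash
cat >> h.py <<'E'
def wcam():
    from scipy.spatial.transform import Rotation as Ro
    o=robot.observe(); c=robot.read_camera("wrist")
    T=np.eye(4);T[:3,:3]=Ro.from_quat(o["orientation"],scalar_first=True).as_matrix();T[:3,3]=o["eef_pos"]
    W=np.linalg.inv(T@c["hand_eye"])
    c["rvec"]=cv2.Rodrigues(W[:3,:3])[0].ravel();c["tvec"]=W[:3,3];return c
E
python3 - <<'E'
from h import *
robot.movel([.54,.12,.34],velocity=.25)
print(robot.observe()["clock"],robot.observe()["joint_positions"])
c=wcam();cv2.imwrite("pics/d2.png",c["image"])
import pickle;pickle.dump(c,open("d2.pkl","wb"))
E
```

```text
5.575 [-0.28351037  0.37403982  0.0359454   1.52702562 -0.01393777  1.24085582
  0.20538039]
```

View pics/d2.png

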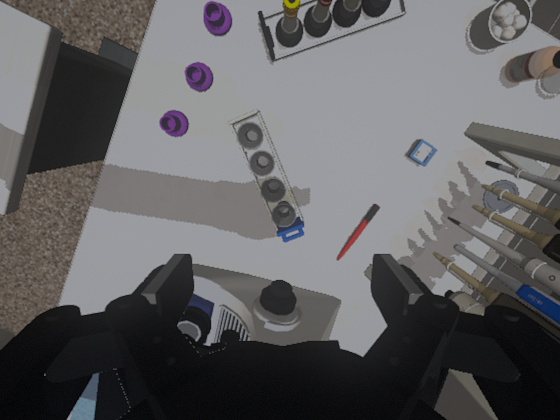

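Run:
```python
from h import *
robot.movel([.50,.21,.36],velocity=.25)
c2=wcam();cv2.imwrite("pics/d3.png",c2["image"])
import pickle;pickle.dump(c2,open("d3.pkl","wb"))
c=pickle.load(open("d2.pkl","rb"))
b=cv2.resize(c["image"][100:250,220:320],None,fx=4,fy=4,interpolation=3)
for nm,a,bx in (("d2",c,(220,100,320,250)),):
    g=cv2.GaussianBlur(cv2.cvtColor(b,cv2.COLOR_BGR2GRAY),(5,5),1)
    H=cv2.HoughCircles(g,cv2.HOUGH_GRADIENT,1,80,param1=120,param2=15,minRadius=38,maxRadius=60)
    for x,y,r in H[0]:
        px=((x+.5)/4-.5+220,(y+.5)/4-.5+100);print(px,r/4,onz(c,px,.054)[:2]);cv2.circle(b,(int(x),int(y)),int(r),(0,0,255),1);cv2.circle(b,(int(x),int(y)),2,(0,255,0),-1)
cv2.imwrite("pics/d2o.png",b)
```

```text
(np.float32(289.5), np.float32(225.0)) 14.025 [0.58562424 0.05516405]
(np.float32(261.75), np.float32(164.5)) 13.2 [0.50915608 0.12005284]
(np.float32(249.75), np.float32(136.0)) 13.075 [0.47728078 0.14890443]
```

View pics/d2o.png

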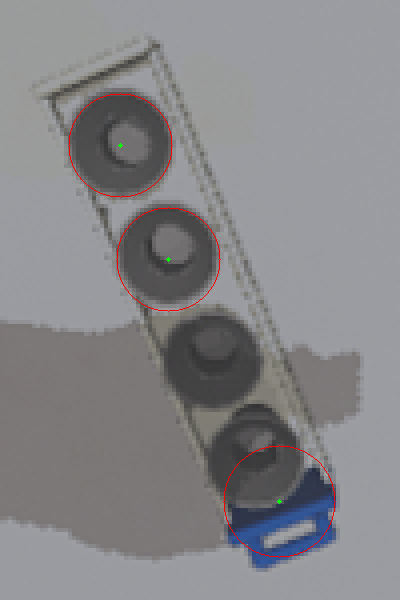

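View pics/d3.png

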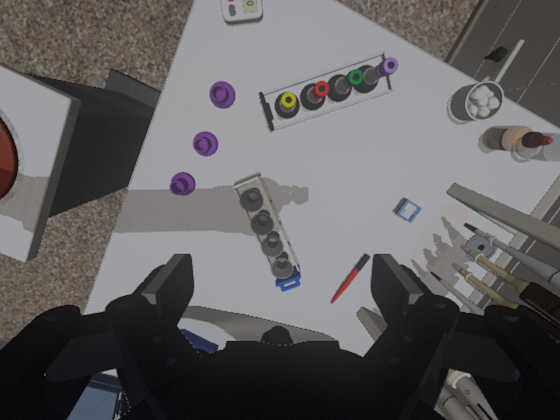

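Run:
```python
from h import *
import pickle
c=pickle.load(open("d2.pkl","rb"));d=pickle.load(open("d3.pkl","rb"))
t=robot.read_camera("top")
def fit(P,nm):  # P ordered last..first ; offsets -63..63
    P=np.array(P)[:,:2];o=P.mean(0)-0;s=np.array([-63,-21,21,63])*1e-3
    u=(s[:,None]*(P-o)).sum(0);az=np.arctan2(u[1],u[0]);F=o+s[:,None]*np.array([np.cos(az),np.sin(az)])
    print(nm,o.round(4),az.round(3),"pitch",np.linalg.norm(u)/(s@s),"resid mm",((P-F)*1e3).round(1).tolist());return F
A=fit([onz(c,((x+.5)/4-.5+220,(y+.5)/4-.5+100),.054) for x,y in[(121,142),(168,256),(212,358),(255,458)]],"rack wrist")
B=fit([onz(t,((x+.5)/6-.5+290,(y+.5)/6-.5+160),.054) for x,y in[(183,408),(263,328),(340,246),(420,163)]],"rack top")
R={}
for nm,cam,box in (("wrist",d,dict(yel=(278,90,300,112),red=(311,80,332,99),gr=(346,67,366,88),lav=(380,56,400,76))),("top",t,dict(yel=(238,216,259,236),red=(225,200,246,221),gr=(212,185,232,206),lav=(198,170,220,191)))):
    col=dict(yel=((20,90,60),(35,255,255)),red=((0,120,60),(8,255,255)),gr=((55,90,30),(85,255,255)),lav=((125,60,60),(160,255,255)))
    pts=[]
    for n in("lav","gr","red","yel"):
        x0,y0,x1,y1=box[n];S=4
        im=cv2.resize(cam["image"][y0:y1,x0:x1],None,fx=S,fy=S,interpolation=3)
        m=rng(*col[n],cv2.cvtColor(im,cv2.COLOR_BGR2HSV))
        cs=max(cv2.findContours(m,0,2)[0],key=cv2.contourArea);x,y,w,h=cv2.boundingRect(cs)
        M=cv2.moments(cv2.convexHull(cs));p=((M["m10"]/M["m00"]+.5)/S-.5+x0,(M["m01"]/M["m00"]+.5)/S-.5+y0)
        print(n,np.round(p,1),w/S,h/S);pts.append(onz(cam,p,.118))
    R[nm]=fit(pts,"tray "+nm)
np.save("pos.npy",np.array([R["wrist"],R["top"],A,B]))
s=robot.read_camera("scene")
im=s["image"].copy()
for P,z in((R["wrist"],.122),(R["top"],.122),(A,.054),(B,.054)):
    for k,q in enumerate(proj(s,np.c_[P,np.full(4,z)])): cv2.circle(im,(int(q[0]*16),int(q[1]*16)),16,(255,0,255),-1,shift=4)
cv2.imwrite("pics/e.png",cv2.resize(im[150:270,190:370],None,fx=4.4,fy=4.4,interpolation=0))
```

```text
rack wrist [0.5235 0.108 ] -0.732 pitch 0.9874971096898065 resid mm [[0.4, -0.1], [0.6, -0.9], [-0.4, 0.3], [-0.6, 0.7]]
rack top [0.5231 0.1065] -0.723 pitch 1.0193534743352184 resid mm [[-0.4, 0.7], [-0.9, 0.1], [-0.2, 0.3], [1.4, -1.1]]
lav [388.8  65.6] 17.0 17.0
gr [355.5  76.5] 14.0 16.0
red [316.6  85.1] 4.0 5.0
yel [288.   99.8] 15.0 17.0
tray wrist [0.5081 0.3454] -2.391 pitch 1.005127302317748 resid mm [[0.6, -0.4], [1.9, 0.7], [-4.8, 0.6], [2.3, -0.9]]
lav [209.1 180.1] 9.0 9.0
gr [221.  194.5] 9.0 11.0
red [233.8 209.4] 10.0 11.0
yel [247.1 224.8] 11.0 12.0
tray top [0.5077 0.3454] -2.388 pitch 0.9855186285165134 resid mm [[-0.9, -1.2], [0.1, 0.5], [0.4, 0.5], [0.4, 0.2]]
```

View pics/e.png

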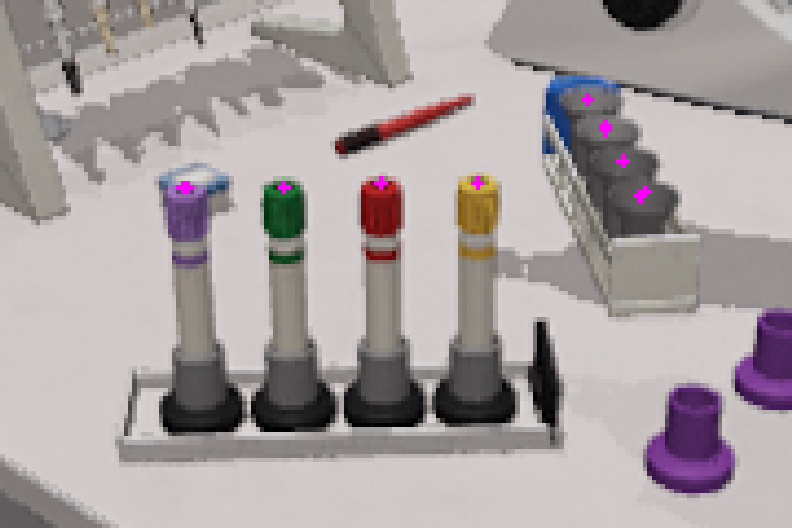

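```bash
cat >> h.py <<'E'
TR=(np.array([.508,.3454]),-2.389); RK=(np.array([.5233,.1073]),-.728)
S=dict(yel=.063,red=.021,green=-.021,lav=-.063)
QT=quat(-2.389+np.pi/2+np.pi); QR=quat(-.728+np.pi/2)
HI=.24; GZ=.092; PZ=.0865
def xy(f,s): return f[0]+s*np.array([np.cos(f[1]),np.sin(f[1])])
def st(m):
    o=robot.observe();print(m,round(o["clock"],1),o["eef_pos"].round(4),"w",round(o["width"],4),"F",o["contact_force"].round(1));return o
def pick(n):
    p=xy(TR,S[n]);robot.goto([*p,HI],QT);st("above "+n)
    robot.movel([*p,GZ],velocity=.12);st("down")
    robot.move_gripper(.0,40);st("grip")
    robot.movel([*p,HI+.01],velocity=.12);st("lift")
def place(n):
    p=xy(RK,S[n]);robot.goto([*p,HI],QR);st("over cup")
    robot.movel([*p,.15],velocity=.12);st("mouth")
    robot.movel([*p,PZ],velocity=.06);st("in")
def release(n,w=.06):
    p=xy(RK,S[n]);robot.move_gripper(w);st("rel")
    robot.movel([*p,.18],velocity=.15);st("up")
E
python3 - <<'E'
from h import *
for n in S:
    for f,Q in((TR,QT),(RK,QR)):
        for z in (.09,HI): print(n,np.round(robot.ik([*xy(f,S[n]),z],Q),2))
pick("yel")
w=wcam();cv2.imwrite("pics/f1.png",w["image"]);cv2.imwrite("pics/f2.png",robot.read_camera("scene")["image"])
E
```

```text
yel [-0.4   0.67 -0.34  1.85  0.34  0.68  1.38]
yel [-0.35  0.48 -0.41  1.69  0.22  1.02  1.49]
yel [-0.14  0.67 -0.02  1.8   0.02  0.67  0.67]
yel [-0.14  0.49 -0.02  1.64  0.01  1.02  0.68]
red [-0.41  0.72 -0.36  1.73  0.34  0.75  1.38]
red [-0.37  0.55 -0.41  1.57  0.24  1.07  1.47]
red [-0.19  0.64 -0.03  1.87  0.03  0.63  0.6 ]
red [-0.19  0.45 -0.03  1.71  0.02  0.98  0.61]
green [-0.42  0.77 -0.37  1.61  0.35  0.83  1.39]
green [-0.4   0.61 -0.42  1.45  0.26  1.13  1.47]
green [-0.25  0.61 -0.04  1.94  0.04  0.59  0.53]
green [-0.24  0.41 -0.05  1.78  0.02  0.96  0.54]
lav [-0.44  0.83 -0.38  1.48  0.35  0.91  1.4 ]
lav [-0.43  0.68 -0.42  1.31  0.28  1.2   1.46]
lav [-0.32  0.59 -0.05  2.01  0.05  0.55  0.45]
lav [-0.3   0.37 -0.06  1.84  0.03  0.93  0.47]
above yel 7.7 [0.4627 0.3018 0.2402] w 0.0856 F [-0.7 -0.7  0.1]
down 9.0 [0.4625 0.3027 0.0927] w 0.0855 F [ 0.2 -0.8 -0.6]
grip 9.7 [0.4622 0.3023 0.0921] w 0.0167 F [0.7 0.1 1.4]
lift 11.1 [0.4616 0.302  0.2492] w 0.0165 F [-0.   0.6 -0.5]
```

View pics/f2.png

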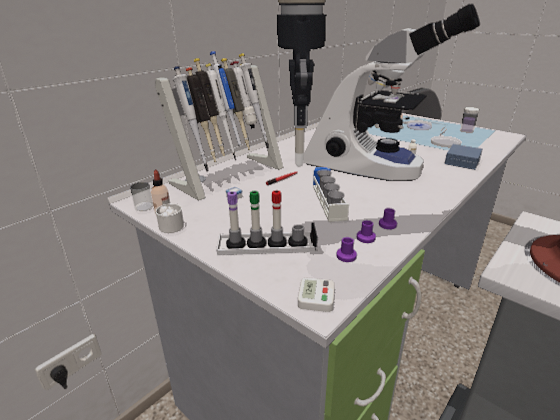

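View pics/f1.png

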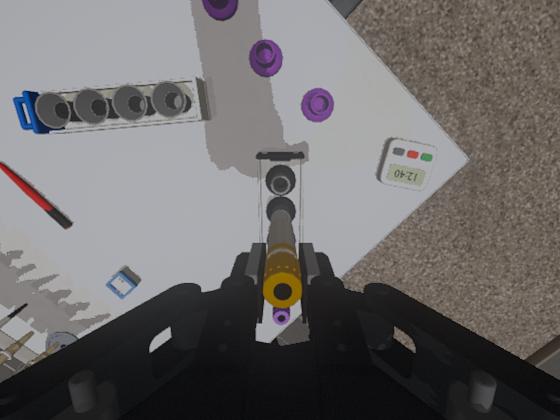

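Yellow is lifted from its carrier (298,236 now empty). It hangs straight in the jaws at (300,145) in the scene view and is centred at (282,290) in the wrist view. Next I place it.

Run:
```python
from h import *
place("yel")
cv2.imwrite("pics/g2.png",robot.read_camera("scene")["image"][60:280,200:420])
```

```text
over cup 12.2 [0.5699 0.0675 0.2398] w 0.0168 F [-0.2  0.4  0.7]
mouth 13.2 [0.5709 0.0658 0.1507] w 0.0168 F [ 0.  -0.3  0.9]
in 14.4 [0.5707 0.0654 0.0869] w 0.0165 F [ 0.5 -0.8  0.1]
```

View pics/g2.png

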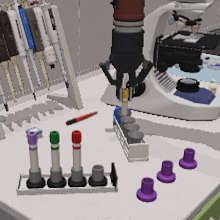

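The yellow stopper at (125,92) in the crop is low in the handle-end cup, and the force is near zero. Releasing it, then taking a wrist look.

Run:
```python
from h import *
release("yel")
c=wcam();cv2.imwrite("pics/h1.png",c["image"])
pick("red")
cv2.imwrite("pics/h2.png",robot.read_camera("scene")["image"])
cv2.imwrite("pics/h3.png",robot.read_camera("top")["image"][120:270,180:400])
```

```text
rel 14.9 [0.5704 0.0654 0.0865] w 0.0602 F [ 0.6  0.1 -1.1]
up 15.7 [0.5696 0.0653 0.1792] w 0.0601 F [ 0.2  0.1 -0.6]
above red 16.8 [0.4936 0.329  0.239 ] w 0.0599 F [ 0.5 -1.  -0.2]
down 18.2 [0.4932 0.3315 0.0928] w 0.06 F [ 0.8 -0.   0.1]
grip 18.6 [0.4929 0.3312 0.0924] w 0.0169 F [0.6 0.  2.1]
lift 20.1 [0.4923 0.3307 0.2491] w 0.0165 F [ 0.9  0.1 -0.8]
```

View pics/h1.png

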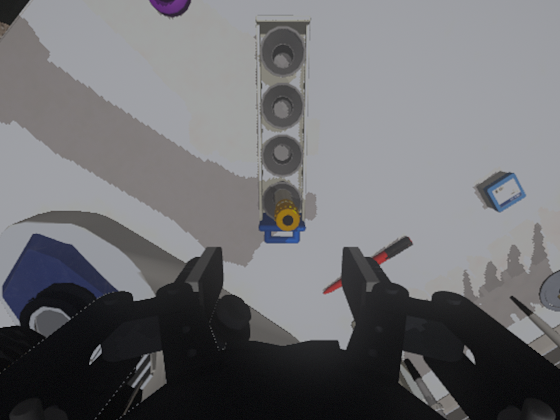

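View pics/h2.png

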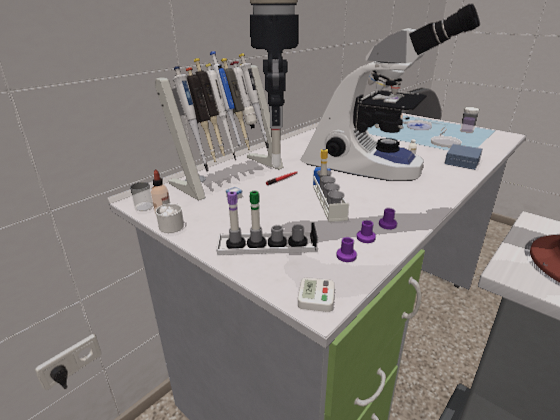

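Yellow stands in the handle-end cup (wrist 287,217; scene 324,160), and red is in the jaws. The rest follow the same steps, with a picture after each.

Run:
```python
from h import *
place("red");release("red")
pick("green")
cv2.imwrite("pics/i1.png",robot.read_camera("scene")["image"])
```

```text
over cup 21.2 [0.5388 0.0954 0.24  ] w 0.0166 F [ 0.2  1.6 -0.5]
mouth 22.1 [0.5396 0.0938 0.1506] w 0.0168 F [0.  0.3 0.7]
in 23.3 [0.5393 0.0934 0.0868] w 0.0169 F [ 0.1 -0.1 -0.5]
rel 23.8 [0.539  0.0933 0.0865] w 0.0602 F [-1.   0.1 -0.1]
up 24.5 [0.5383 0.0932 0.1793] w 0.0603 F [-0.3 -0.5 -0.2]
above green 25.6 [0.524  0.3576 0.2387] w 0.0601 F [ 0.4 -0.4 -0. ]
down 27.0 [0.5238 0.3602 0.0929] w 0.0603 F [ 0.3 -0.4  0.9]
grip 27.4 [0.5235 0.36   0.0924] w 0.0167 F [-0.5  0.   0.3]
lift 28.9 [0.523  0.3593 0.249 ] w 0.0163 F [-0.2  0.1 -0.7]
```

View pics/i1.png

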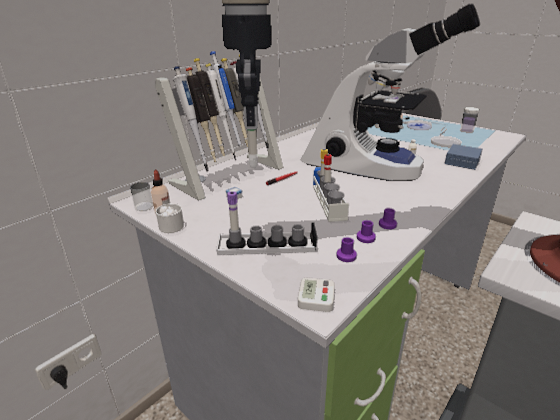

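Red stands in the second cup (327,165) in front of yellow, and green is held. Only lavender (233,210) is still in the tray.

Run:
```python
from h import *
place("green");release("green")
pick("lav");place("lav");release("lav")
p=xy(RK,-.063)
robot.movel([*p,.26],velocity=.2)
c=wcam();cv2.imwrite("pics/j0.png",c["image"])
robot.movel([*(p+[0,.10]),.3],velocity=.2);st("away")
cv2.imwrite("pics/j1.png",cv2.resize(robot.read_camera("scene")["image"][120:280,180:420],None,fx=3.3,fy=3.3,interpolation=3))
cv2.imwrite("pics/j2.png",robot.read_camera("top")["image"])
```

```text
over cup 29.9 [0.5078 0.123  0.2401] w 0.0166 F [ 0.1  0.5 -0.7]
mouth 30.8 [0.5082 0.1218 0.1505] w 0.0165 F [ 1.2 -0.7 -1.1]
in 32.0 [0.5079 0.1214 0.0868] w 0.0166 F [-0.1  0.1  0.1]
rel 32.5 [0.5076 0.1212 0.0865] w 0.0601 F [-0.8 -0.4 -0.3]
up 33.3 [0.5069 0.121  0.1793] w 0.0601 F [-1.1  0.7  0.4]
above lav 34.4 [0.5543 0.3866 0.2387] w 0.0604 F [-0.7 -0.7 -0.2]
down 35.7 [0.5545 0.389  0.093 ] w 0.0603 F [-0.1 -0.   1.1]
grip 36.2 [0.5541 0.3887 0.0924] w 0.0167 F [-0.3 -0.6  1.1]
lift 37.7 [0.5537 0.388  0.2489] w 0.0167 F [ 0.1 -0.4 -0.3]
over cup 38.6 [0.4767 0.1507 0.2401] w 0.0164 F [ 0.6  1.3 -0.5]
mouth 39.5 [0.4768 0.1498 0.1504] w 0.0167 F [ 0.7  0.2 -0.5]
in 40.8 [0.4766 0.1494 0.0868] w 0.0166 F [ 0.4  0.4 -0.6]
rel 41.2 [0.4763 0.1492 0.0866] w 0.0597 F [-0.2  0.   0.4]
up 42.0 [0.4757 0.1489 0.1794] w 0.0597 F [-0.1 -0.5  0.2]
away 43.3 [0.4761 0.2475 0.2987] w 0.06 F [ 0.2 -0.8 -0.4]
```

View pics/j0.png

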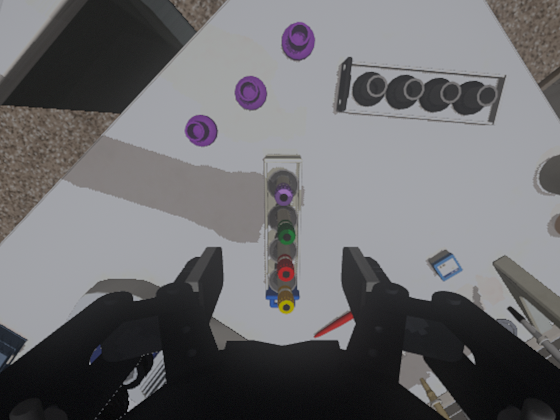

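View pics/j1.png

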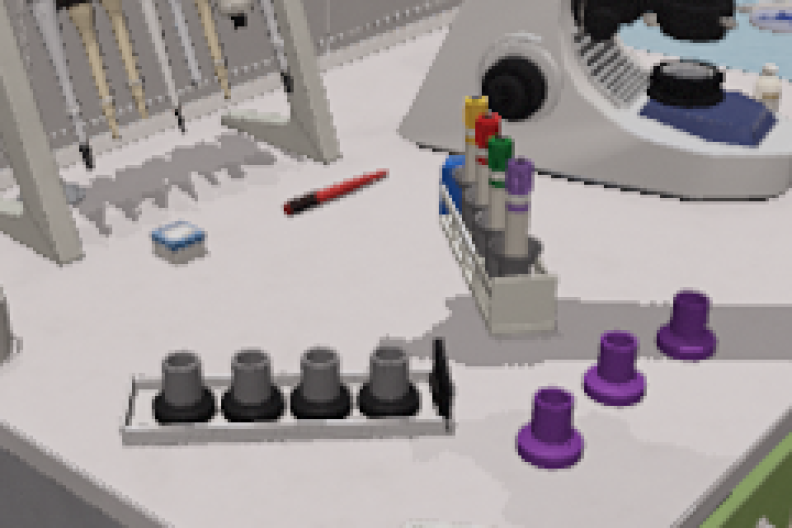

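View pics/j2.png

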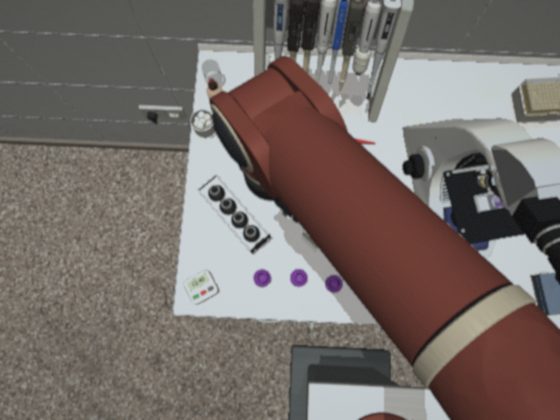

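Run:
```python
from h import *
s=robot.read_camera("scene")
obs=dict(yel=(477,98),red=(489,116),green=(502,138),lav=(521,161))
for n in S:
    p=xy(RK,S[n]);print(n,"pred z=.116",proj(s,[*p,.116])[0].round(1),"z=.126",proj(s,[*p,.126])[0].round(1),"obs",(180+obs[n][0]/3.3,120+obs[n][1]/3.3))
st("end")
```

```text
yel pred z=.116 [324.4 148.8] z=.126 [324.5 144.9] obs (324.54545454545456, 149.6969696969697)
red pred z=.116 [328.2 154.7] z=.126 [328.4 150.8] obs (328.1818181818182, 155.15151515151516)
green pred z=.116 [332.4 161.2] z=.126 [332.7 157.1] obs (332.1212121212121, 161.8181818181818)
lav pred z=.116 [337.  168.2] z=.126 [337.3 163.9] obs (337.8787878787879, 168.78787878787878)
end 43.5 [0.4764 0.247  0.2992] w 0.06 F [-0.  -0.3 -0.2]
```

All four tops lie within about 1 px of where fully seated tubes should appear, so I'm handing in.

```bash
python3 -c "
from cell import robot
print(robot.hand_in())"
```

```text
the job is handed in; nothing more can be done
None
```

I moved all four tubes into the rack in queue order, counting from the blue handle: yellow, red, green, lavender. I handed the job in at about 43.5 s, and no verdict was reported.

**Seating:** in the last scene picture the four stopper tops are within about 1 px of where a fully seated tube should appear; a tube 10 mm too high would show about 4 px off. They looked upright, apart from a slight lean in yellow that I put down to play in the bore and did not measure.

**Bystanders and robot:** the timer, marker and cover-glass box looked unmoved in the pictures, though I did not measure them. The arm was clear of everything with the gripper empty, and the wrist force stayed around 2 N or less at every check.

**Measurements:** row positions from the top and wrist cameras agreed to about 1.5 mm. The wrist-camera mask on the red stopper came out poor (about 5 mm off), but this barely moved the fitted row and red gripped normally. My automatic circle search for the cups also failed on two of the four cups, so I used rim centres read by eye from the wrist and top pictures.

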